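# Gauge a busbar under the ratchet micrometer

### The job

Lay the copper busbar lengthwise across the bench micrometer's anvil and bar rest, with the middle of its tinned (silver) end on the anvil under the spindle, and let go of it. Then turn the black ratchet knob on top clockwise, regrasping as often as needed, until the spindle clamps the bar and the ratchet slips; stop after it has slipped about a quarter turn, in any case before half a turn. Turn only the ratchet knob, never the bright thimble below it, which would crush the bar; leave the bar clamped for reading and do not disturb the tin, tape and blue cap.

Things in the scene. Friction and masses are not known exactly. Their poses are not given: they have to be found in the camera images.
- gauge: Grey bench micrometer fixed to the bench. Origin on the bench (z = 0) straight below the spindle axis; z up; x points from its open side (where the bar enters) to its column. Base plate 190 x 90 mm, 14 mm high, from x -117 to +73 mm. Its arm over the anvil lies 82 to 108 mm above the bench, 36 wide, from x -15 mm to the column (x 35 to 69, 44 wide).
- anvil (a point): Centre of the top face of the anvil, a bright disc 24 mm across, on the spindle axis, 34 mm above the bench. Above it hangs the flat end of the steel spindle, 10 mm across, which does not rotate; at the start it stands at least 5 mm clear of the top of a bar lying on the anvil, how much more is not known.
- rest (a point): Centre of the top face of the bar rest, a bright block 20 mm along x and 46 mm wide, 95 mm from the spindle axis on the open side, level with the anvil (34 mm above the bench). Between anvil and rest there is 20 mm of free height under the bar.
- knob (a point): On the axis of the black ratchet knob at a good height to grip, 165 mm above the bench. The knob is an upright ribbed cylinder 25 mm across, 139.5 to 180.5 mm above the bench, with a white line; it does not rise or sink. Clockwise (seen from above) it takes the thimble with it (0.09 N m), lowering the spindle by 25 mm per turn; anticlockwise raises it. The screw holds its position when let go.
- thimble_centre (a point): Centre of the bright thimble right below the knob, 34 mm across, 113 to 136 mm above the bench, with a white line; not to be gripped. Once the spindle presses on the bar with about 20 N the thimble stands still and the knob slips on it at 0.17 N m.
- ratchet (a joint): Angle by which the knob has slipped clockwise on the thimble, rad; 0 at the start and while knob and thimble turn together (the angle between their two white lines).
- tinned_spot (a point): Centre of the tinned (silver) end of the copper busbar, 12 mm from the bar's end, half-way up. The bar is 130 mm long, 20 mm wide, 10 mm high; x points along the bar out through the tinned end, z up when it lies flat; it lies flat on the bench at the start, about 0.2 kg.
- bar_grip (a point): Point on the busbar where it is well gripped across its 20 mm width, half-way up, 73 mm from tinned_spot and 20 mm from the bar's middle towards the plain copper end; x towards the tinned end, z up.
- solder_tin: Bystander: round grey tin, 56 mm across, 28 mm high; origin under its centre.
- black_tape: Bystander: roll of black tape, 69 mm across, 19 mm high; origin under its centre.
- blue_cap: Bystander: small blue cap, 22 mm across, 13 mm high; origin under its centre.
Things that resemble listed ones, but are neither listed nor needed, are in the scene too. There is more than one size of the gauge; the job needs the larger.

How it is judged:
On the way:
1. the bar lies across anvil and rest with its tinned end under the spindle, let go, ratchet not yet slipped (horizontal distance between tinned_spot and anvil below 0.008 m and angle between tinned_spot's own z axis and vertical below 0.06 rad and angle between the x axis of tinned_spot and the x axis of gauge, either way round below 0.2 rad and x of bar_grip in the frame of gauge below 0 m and z of tinned_spot in the frame of gauge between 0.035 and 0.043 m and contact force between the fingers and anything else below 0.2 N and value of joint ratchet below 0.4 rad), for 0.2 s.
At the end, for the whole second after the job is handed in: The bar lies flat (within 0.06 rad) on anvil and rest, its tinned spot within 8 mm of the spindle axis and its length within 0.2 rad of the micrometer's x, clamped by the spindle with more than 8 N; the ratchet has slipped between 0.5 and 3.14 rad; nothing is touched by the fingers (horizontal distance between tinned_spot and anvil below 0.008 m and angle between tinned_spot's own z axis and vertical below 0.06 rad and angle between the x axis of tinned_spot and the x axis of gauge, either way round below 0.2 rad and x of bar_grip in the frame of gauge below 0 m and z of tinned_spot in the frame of gauge between 0.035 and 0.043 m and contact force between the fingers and anything else below 0.2 N and contact force between spindle_tip_c0 and anything else above 8 N and value of joint ratchet between 0.5 and 3.14 rad).
It fails at once if the spindle presses with more than 45 N (thimble forced) (contact force between spindle_tip_c0 and anything else above 45 N).
It fails at once if the ratchet slips by more than half a turn (value of joint ratchet above 3.14 rad).
It fails at once if the solder tin is moved by more than 30 mm (distance of solder_tin from where it was at the start of the episode above 0.03 m).
It fails at once if the black tape is moved by more than 30 mm (distance of black_tape from where it was at the start of the episode above 0.03 m).
It fails at once if the blue cap is moved by more than 30 mm (distance of blue_cap from where it was at the start of the episode above 0.03 m).
It also fails if it takes over 67 s, if anything falls off the work surface, if the arm or the gripper's body presses on something with over 40 N, if the wrist force passes 120 N, or if a joint passes its speed limit or range.

### The arm

A 6-joint arm with a two-finger parallel gripper is mounted at the origin on the work surface; the furniture and walls round the work are solid. World frame = base frame: x ahead of the robot, y to its left, z up, the work surface at z = 0. Lengths are in m, angles in rad, forces in N, time in s.
With the tool pointing down it reaches from about 0.35 to 1 m from the base axis. Payload 7.1 kg.
Tool frame: the origin (TCP) lies at the very end of the fingers, on their centre line; the grasp point (between the pads) lies 19 mm behind it; z points along the fingers, y is the line along which they close (so a half turn about z gives the same grasp; the last joint's range is limited). The gripper opens to 85 mm and grips with 20 to 120 N. Pads are 22 mm wide; open, the fingers measure 114 mm over their backs; the gripper's body (76 mm by 85 mm) begins 54 mm behind the grasp point. The pads swing forward as they close: fully open they stand 13 mm farther back than shut.
Start: joints at [1.229, 0.423, 1.63, -0, 1.089, -0.019], TCP at [0.198, 0.593, 0.231] pointing down, gripper open.
Joint ranges: [-3, 3], [-0.9, 2.11], [0.09, 2.58], [-1.31, 4.45], [0.11, 2.69], [-2.54, 2.54]. Speed limits (rad/s): [2.39, 2.39, 3.01, 3.14, 3.14, 3.14].

### API

Orientations are given as a rotation vector (axis times angle).
In Python, from station import r gives the robot as it stands.
- The arm moves only by the tool send_rows, never from a script. Its argument "targets" is a list of rows, each a list of 7 numbers: the turn, a rotation vector about the tool's x, y, z in rad, then the shift along the tool's x, y, z in m, then the finger opening in m, from 0 to 0.0854. A call has 1 to 12 rows; each row is the pose to reach, as a shift and turn from the pose commanded when the call began, along the tool's axes at that moment; what a row does not reach only later rows make up. A row lasts 1/8 s, in which the tool goes at most 62.5 mm and 10.7 degrees, less where a joint would pass 70% of its speed; a pose out of reach is approached as far as the arm can. A call with a gripper value outside its range is refused whole. The fingers move at their own pace and stop on an object; the grip force is fixed at half the most. Time passes only in rows, so rows that repeat a pose let the fingers close. It gives the time, the measured TCP pose, the force, the opening and the grip force at its end, in the units of the state.
- r.get_obs(): the state, without advancing time (a new reading comes with each control period).
- r.camera(name): name is "side" or "top" or "wrist"; returns a dict with "img" (480x640x3 uint8, red, green, blue), "fx", "fy", "cx", "cy" (pixels), "xyz" and "attitude" of the camera in the world; the wrist camera has in their place "T_tool_cam" (4x4, takes a point from camera to tool coordinates, whose origin is the TCP and whose axes are the flange's). Camera axes: x right, y down, z forward; pixel columns grow to the right and rows downward; lengths in m; the calibration is good to about 2 mm. The wrist camera is an equidistant fisheye: a pixel r from the principal point sees the ray r / f radians off the axis. A picture is of the moment at which its call begins: read the wrist's pose just before it. There is no depth.
- r.hand_in(): hands the job in; it is judged then, once.
The state is a dict: "t": time; "q": joint angles; "dq": joint speeds; "effort": joint torques, N m; "ee_pos": TCP position; "tool_rot": TCP orientation; "contact_force": force on the tool from outside, world axes, zero at the start; "moment": the same for the moment, N m; "width": finger opening in m; "finger_force": force on a finger pad.
Only numpy, scipy, OpenCV 4.12 (cv2) and the standard library are available. Lean on these libraries where they do the work, as an engineer would, in place of code of your own. Each camera call takes 0.05 s, during which the arm holds its last target. There are 200 camera calls.

## Working session

There is one attempt and no reset: what is moved stays moved. The work goes in short steps, Python scripts to look and compute and a tool call to move; the robot and the scene stay as the last step left them, time stands still between calls to the robot, and variables do not carry over. Pictures are saved under pics/ and viewed, at most 10 in all, crops included, and the job is handed in when it is done.

Besides the shell and the picture viewer there is one more tool, called after "Emit:" as name(argument=value, ...), one argument or row to a line, values as JSON. send_rows: Moves the arm, as the interface text tells. Its arguments: {"type":"object","properties":{"targets":{"type":"array"}},"required":["targets"]}

```bash
ls; mkdir -p pics
python3 - <<'E'
from station import r
import cv2,numpy as np
o=r.get_obs();print({k:np.round(v,3) for k,v in o.items()})
for n in("side","top"):
    c=r.camera(n);cv2.imwrite(f"pics/{n}0.png",c["img"][...,::-1]);print(n,{k:v for k,v in c.items() if k!="img"})
c=r.camera("wrist");cv2.imwrite("pics/w0.png",c["img"][...,::-1]);print({k:v for k,v in c.items() if k!="img"})
E
```

```text
pics
{'t': np.float64(0.0), 'q': array([ 1.229,  0.424,  1.631,  0.   ,  1.089, -0.019]), 'dq': array([ 0.001, -0.   , -0.001, -0.   ,  0.   , -0.001]), 'effort': array([-2.0000e-03, -5.5740e+01, -2.8174e+01, -0.0000e+00,  7.0000e-03,
        0.0000e+00]), 'ee_pos': array([0.198, 0.592, 0.231]), 'tool_rot': array([-5.05e-01, -3.10e+00,  2.00e-03]), 'contact_force': array([-0.279, -1.017, -0.072]), 'moment': array([-0.02 ,  0.006,  0.026]), 'finger_force': np.float64(0.0), 'width': np.float64(0.085)}
side {'fx': 608.2237961727873, 'fy': 608.2237961727873, 'cx': 314.1468489427436, 'cy': 236.9246449622312, 'xyz': array([0.0227039 , 1.2323753 , 0.58665757]), 'attitude': array([-0.57634742,  2.40912148, -1.5038737 ])}
top {'fx': 442.74796378109056, 'fy': 442.74796378109056, 'cx': 319.29874500372006, 'cy': 241.97668848601344, 'xyz': array([0.37444897, 0.40036736, 0.95272561]), 'attitude': array([-2.16594338,  2.20868005, -0.07514474])}
{'fx': 371.64829954431775, 'fy': 371.64829954431775, 'cx': 320.7651654024813, 'cy': 239.43750097668604, 'T_tool_cam': array([[ 8.45599781e-04, -9.64941185e-01, -2.62464844e-01,
         6.46376933e-02],
       [ 9.99999413e-01,  6.38126817e-04,  8.75715139e-04,
        -1.16059019e-03],
       [-6.77527748e-04, -2.62465431e-01,  9.64941158e-01,
        -1.44164427e-01],
       [ 0.00000000e+00,  0.00000000e+00,  0.00000000e+00,
         1.00000000e+00]])}
```

View pics/top0.png

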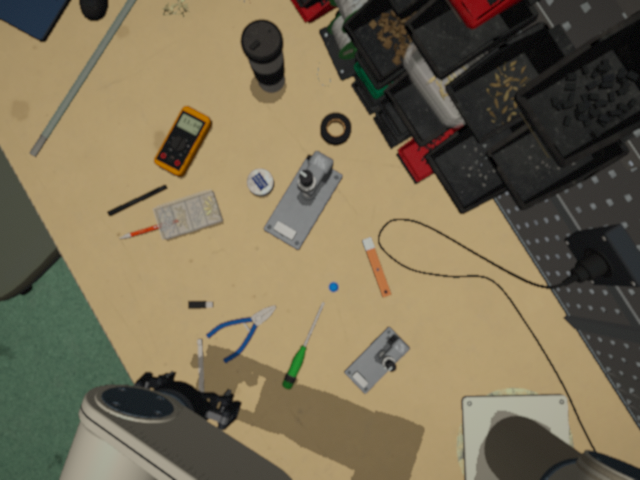

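View pics/side0.png

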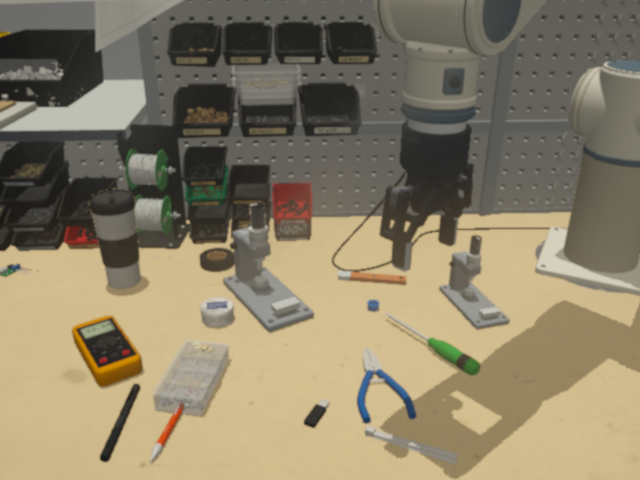

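Top view candidates:
- Bar: copper/orange (376,267) with a silver end (369,243). The red-orange pen at (140,233) is a lookalike.
- Gauge: the large one is at (303,205). The small one at (378,360) is the decoy.
- Bystanders: tin (260,183), tape (335,128), cap (333,287).

I choose the bar at (376,267) and the gauge at (303,205).

```bash
cat > h.py <<'E'
from station import r
import cv2,numpy as np
from scipy.spatial.transform import Rotation as R
def ray(c,uv):
    d=np.array([(uv[0]-c["cx"])/c["fx"],(uv[1]-c["cy"])/c["fy"],1.]);return R.from_rotvec(c["attitude"]).as_matrix()@d
def onz(c,uv,z):
    d=ray(c,uv);p=c["xyz"];return p+d*(z-p[2])/d[2]
def proj(c,P):
    q=R.from_rotvec(c["attitude"]).as_matrix().T@(np.asarray(P)-c["xyz"]);return np.array([c["fx"]*q[0]/q[2]+c["cx"],c["fy"]*q[1]/q[2]+c["cy"]])
def wproj(c,o,P):
    T=c["T_tool_cam"];t=R.from_rotvec(o["tool_rot"]).as_matrix().T@(np.asarray(P)-o["ee_pos"])
    q=T[:3,:3].T@(t-T[:3,3]);a=np.arctan2(np.hypot(q[0],q[1]),q[2]);n=np.hypot(q[0],q[1])+1e-9
    return np.array([c["fx"]*a*q[0]/n+c["cx"],c["fy"]*a*q[1]/n+c["cy"]])
def wonz(c,o,uv,z):
    x=(uv[0]-c["cx"])/c["fx"];y=(uv[1]-c["cy"])/c["fy"];a=np.hypot(x,y)+1e-12
    d=np.array([np.sin(a)*x/a,np.sin(a)*y/a,np.cos(a)]);T=c["T_tool_cam"];M=R.from_rotvec(o["tool_rot"]).as_matrix()
    p=o["ee_pos"]+M@T[:3,3];d=M@T[:3,:3]@d;return p+d*(z-p[2])/d[2]
E
python3 - <<'E'
from h import *
c=r.camera("top");im=c["img"];hsv=cv2.cvtColor(im,cv2.COLOR_RGB2HSV)
print([np.round(im[y,x]) for x,y in((376,267),(368,243),(300,225),(285,230),(295,175),(225,200))])
m=((hsv[...,0]<14)&(hsv[...,1]>110)&(hsv[...,2]>90)).astype(np.uint8);w=np.zeros_like(m);w[235:300,355:400]=1
cn=max(cv2.findContours(m*w,0,2)[0],key=cv2.contourArea);P=np.array([onz(c,p[0],.01)[:2] for p in cn],np.float32)*1000
print("bar copper",cv2.minAreaRect(cn),cv2.minAreaRect(P),cv2.boxPoints(cv2.minAreaRect(P)))
nb=((hsv[...,1]<70)).astype(np.uint8);w[:]=0;w[145:252,258:348]=1
for n,z in(("big",.014),):
    cn=max(cv2.findContours(nb*w,0,2)[0],key=cv2.contourArea);P=np.array([onz(c,p[0],z)[:2] for p in cn],np.float32)*1000
    print(n,cv2.minAreaRect(P),cv2.boxPoints(cv2.minAreaRect(P)))
a=cv2.resize(im[140:255,255:400],None,fx=5,fy=5,interpolation=2)
cv2.imwrite("pics/c1.png",a[...,::-1])
E
```

```text
[array([174, 110,  69], dtype=uint8), array([179, 181, 174], dtype=uint8), array([130, 131, 131], dtype=uint8), array([181, 178, 173], dtype=uint8), array([144, 131, 111], dtype=uint8), array([181, 159, 117], dtype=uint8)]
bar copper ((378.249755859375, 272.408447265625), (48.446022033691406, 8.575071334838867), 69.86369323730469) ((371.3155517578125, 274.9483642578125), (102.38785552978516, 18.258625030517578), 18.569114685058594) [[319.87955 267.2998 ]
 [325.694   249.99168]
 [422.75156 282.59692]
 [416.9371  299.90503]]
big ((532.500732421875, 427.5732116699219), (89.92227172851562, 207.22100830078125), 58.14156723022461) [[420.76718 444.07318]
 [596.7713  334.69733]
 [644.23425 411.07324]
 [468.23016 520.4491 ]]
```

View pics/c1.png

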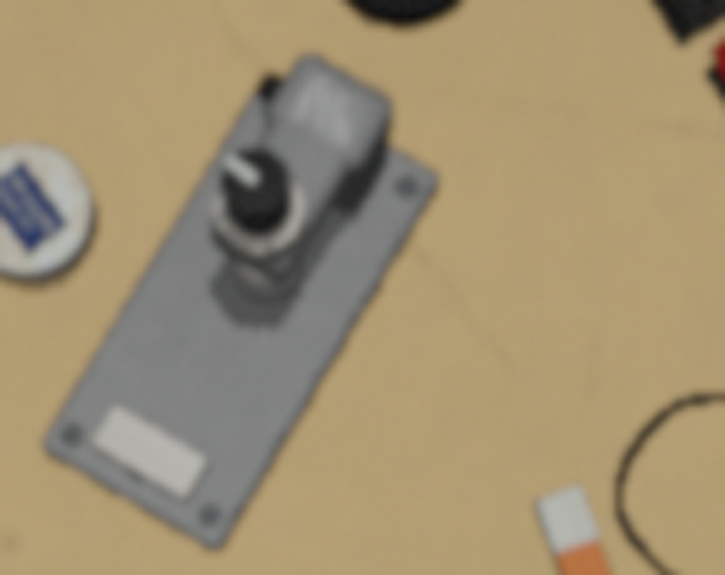

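The crop shows the large gauge: open-end corners at full-image (264,230) and (298,250), column-side corner at (342,176), rest at (285,230), knob top at about (306,175). The bar's silver end is at (369,244). I'm computing the poses and cross-checking them in the side view.

Run:
```python
from h import *
c=r.camera("top");s=r.camera("side")
f=lambda u,v:(255+u/5-.4,140+v/5-.4)
A,B,C=[onz(c,f(*p),.014)[:2] for p in((45,448),(217,548),(437,180))]
print("A,B,C",A,B,C,np.linalg.norm(A-B),np.linalg.norm(B-C))
R_=onz(c,f(149,451),.034)[:2]
x=(C-B)/np.linalg.norm(C-B);y2=(A-B)/np.linalg.norm(A-B)
print("yaw long",np.degrees(np.arctan2(x[1],x[0])),"from short",np.degrees(np.arctan2(-y2[0],y2[1])), np.degrees(np.arctan2(y2[1],y2[0]))-90)
G=(A+B)/2+.117*x;print("rest",R_,"G from corners",G,"G from rest",R_+.095*x)
K=onz(c,f(256,178),.1805)[:2];print("knob top",K)
for P in([*G,.034],[*G,.1805],[*G,.165],[*R_,.034]):print(proj(c,P),proj(s,P))
# side refinement: knob dark blob
a=cv2.resize(s["img"][190:340,180:330],None,fx=4,fy=4,interpolation=2);cv2.imwrite("pics/s1.png",a[...,::-1])
im=s["img"];hs=cv2.cvtColor(im,cv2.COLOR_RGB2HSV)
# bar in side
m=((hs[...,0]<14)&(hs[...,1]>110)&(hs[...,2]>80)).astype(np.uint8);w=np.zeros_like(m);w[262:295,345:415]=1
cn=max(cv2.findContours(m*w,0,2)[0],key=cv2.contourArea);P=np.array([onz(s,p[0],.008)[:2] for p in cn],np.float32)*1000
print("bar side",cv2.minAreaRect(P),cv2.boxPoints(cv2.minAreaRect(P)).tolist())
```

```text
A,B,C [0.46768526 0.51688345] [0.42362574 0.44434901] [0.57996516 0.34732454] 0.08486746280006396 0.1839993558476423
yaw long -31.823798108540394 from short -31.27570649776215 -31.275706497762144
rest [0.46359744 0.4710846 ] G from corners [0.54506733 0.41892111] G from rest [0.54431644 0.42099027]
knob top [0.54547397 0.42064246]
[308.72961868 190.62150456] [258.71529854 277.16108014]
[306.77851405 175.40857168] [255.5247444  202.85847828]
[307.01877901 177.28193855] [255.88085139 211.15160691]
[284.4 229.8] [283.69267174 301.74303961]
bar side ((368.4463806152344, 278.1430969238281), (101.55133056640625, 24.256195068359375), 14.393378257751465) [[316.24969482421875, 277.268798828125], [322.27923583984375, 253.77398681640625], [420.64306640625, 279.01739501953125], [414.613525390625, 302.51220703125]]
```

View pics/s1.png

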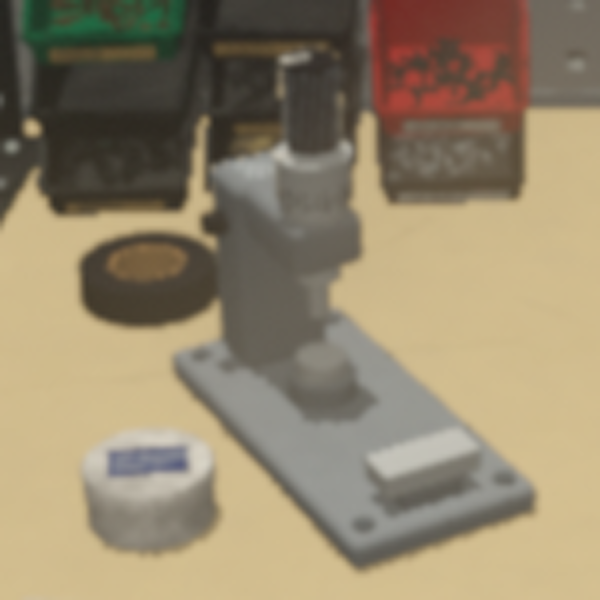

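The side view shows knob top (258,205), rest (286,303) and anvil (261,279). These sit about 2 px from the top-view prediction, which is within calibration. Next I hover over the bar with the camera side facing away from the tin, and refine with the wrist view.

```bash
cat >> h.py <<'E'
def go(x,y,z,yawdeg):
    o=r.get_obs();M=R.from_rotvec(o["tool_rot"]).as_matrix();a=np.radians(yawdeg)
    X=np.array([np.cos(a),np.sin(a),0]);Z=np.array([0,0,-1.]);N=np.c_[X,np.cross(Z,X),Z]
    print("t",round(float(o["t"]),2),"row",np.round(R.from_matrix(M.T@N).as_rotvec(),4).tolist(),np.round(M.T@(np.array([x,y,z])-o["ee_pos"]),4).tolist())
E
python3 -c "
from h import *
go(.366,.273,.16,198.5)"
```

```text
t 0.3 row [-0.0005, -0.0002, -0.6457] [-0.2605, -0.2498, 0.0712]
```

Emit:
send_rows(
  targets=[
    [0,0,-0.646,-0.26,-0.25,0.071,0.085],
    [0,0,-0.646,-0.26,-0.25,0.071,0.085],
    [0,0,-0.646,-0.26,-0.25,0.071,0.085],
    [0,0,-0.646,-0.26,-0.25,0.071,0.085],
    [0,0,-0.646,-0.26,-0.25,0.071,0.085],
    [0,0,-0.646,-0.26,-0.25,0.071,0.085],
    [0,0,-0.646,-0.26,-0.25,0.071,0.085],
    [0,0,-0.646,-0.26,-0.25,0.071,0.085],
    [0,0,-0.646,-0.26,-0.25,0.071,0.085],
    [0,0,-0.646,-0.26,-0.25,0.071,0.085],
  ],
)

```text
t: 1.55
ee_pos: [0.3652, 0.2743, 0.1605]
tool_rot: [-0.509, 3.1, 0.001]
contact_force: [-0.5, 0.4, 0.3]
width: 0.0852
finger_force: 0.0
```

```bash
cat > bar.py <<'E'
from h import *
o=r.get_obs();c=r.camera("wrist");im=c["img"];hs=cv2.cvtColor(im,cv2.COLOR_RGB2HSV)
print(o["t"],o["ee_pos"],o["tool_rot"],o["contact_force"])
cv2.imwrite("pics/w1.png",im[...,::-1])
m=((hs[...,0]<13)&(hs[...,1]>110)&(hs[...,2]>80)).astype(np.uint8)
cn=max(cv2.findContours(m,0,2)[0],key=cv2.contourArea)
P=np.array([wonz(c,o,p[0],.01)[:2] for p in cn],np.float32)*1000
print("px",cv2.boundingRect(cn),cv2.minAreaRect(P),cv2.boxPoints(cv2.minAreaRect(P)).tolist())
E
python3 bar.py
```

```text
1.55 [0.36516429 0.27427984 0.16054436] [-5.08636037e-01  3.09956936e+00  5.40991207e-04] [-0.54370558  0.44653749  0.29759429]
px (309, 165, 25, 126) ((372.1136169433594, 274.80316162109375), (106.10054016113281, 19.390033721923828), 18.23984718322754) [[318.69439697265625, 267.40655517578125], [324.76336669921875, 248.99078369140625], [425.5328369140625, 282.19976806640625], [419.4638671875, 300.61553955078125]]
```

View pics/w1.png

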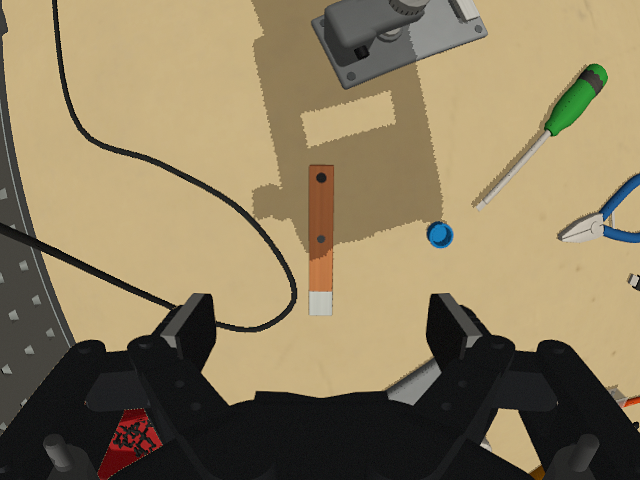

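The wrist view confirms the copper bar: yaw 18.2°, copper part 106 mm, 19.4 mm wide, grip point ≈ (0.3645,0.2723). The blue cap is at px (440,235), about 95 mm to the side and clear of the fingers.

```bash
python3 -c "
from h import *
go(.3645,.2723,.004,198.25)"
```

```text
t 1.6 row [0.0001, 0.0004, 0.0066] [0.0012, -0.0015, 0.1565]
```

Emit:
send_rows(
  targets=[
    [0,0,0.006,0.001,-0.0015,0.06,0.05],
    [0,0,0.006,0.001,-0.0015,0.11,0.05],
    [0,0,0.006,0.001,-0.0015,0.145,0.05],
    [0,0,0.006,0.001,-0.0015,0.156,0.05],
    [0,0,0.006,0.001,-0.0015,0.156,0.05],
    [0,0,0.006,0.001,-0.0015,0.156,0.01],
    [0,0,0.006,0.001,-0.0015,0.156,0.01],
    [0,0,0.006,0.001,-0.0015,0.156,0.01],
    [0,0,0.006,0.001,-0.0015,0.156,0.01],
    [0,0,0.006,0.001,-0.0015,0.156,0.01],
  ],
)

```text
t: 2.85
ee_pos: [0.3659, 0.2721, 0.0059]
tool_rot: [-0.496, 3.1, 0.002]
contact_force: [-3.0, 0.8, 8.4]
width: 0.0176
finger_force: 58.4
```

Emit:
send_rows(
  targets=[
    [0,0,0,0,0,-0.03,0.01],
    [0,0,0,0,0,-0.08,0.01],
    [0,0,0,0,0,-0.13,0.01],
    [0,0,0,0,0,-0.15,0.01],
    [0,0,0,0,0,-0.15,0.01],
  ],
)

```text
t: 3.48
ee_pos: [0.366, 0.272, 0.1564]
tool_rot: [-0.495, 3.098, 0.003]
contact_force: [0.2, 0.4, -1.5]
width: 0.0175
finger_force: 59.4
```

```bash
cat > held.py <<'E'
from h import *
o=r.get_obs();c=r.camera("wrist");im=c["img"];hs=cv2.cvtColor(im,cv2.COLOR_RGB2HSV);print(o["t"],o["ee_pos"],o["width"],o["contact_force"])
cv2.imwrite("pics/w2.png",im[...,::-1])
s=r.camera("side");P=o["ee_pos"];u,v=proj(s,P).astype(int);cv2.imwrite("pics/s2.png",cv2.resize(s["img"][v-75:v+75,u-100:u+100],None,fx=4,fy=4)[...,::-1])
E
python3 held.py; python3 -c "
import cv2,numpy as np
a=cv2.imread('pics/w2.png');b=cv2.imread('pics/s2.png')
cv2.imwrite('pics/m2.png',np.hstack([cv2.resize(a,(400,300)),cv2.resize(b,(400,300))]))"
```

```text
3.475 [0.36595704 0.27200815 0.15644158] 0.017467534019039038 [ 0.15138764  0.43720416 -1.51684027]
```

View pics/m2.png

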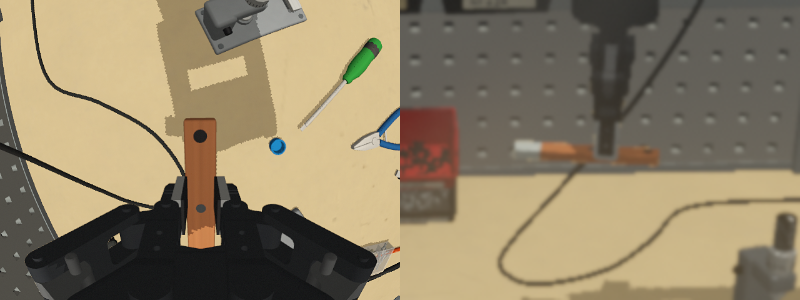

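The bar is held near level, with its plain end at wrist px (320,190). Next: measure the slip along the bar and the tilt, and work out the gauge poses from the top camera again.

Run:
```python
from h import *
o=r.get_obs();c=r.camera("wrist");im=c["img"];hs=cv2.cvtColor(im,cv2.COLOR_RGB2HSV)
m=((hs[...,0]<13)&(hs[...,1]>110)&(hs[...,2]>60)).astype(np.uint8);m[330:]=0
cn=max(cv2.findContours(m,0,2)[0],key=cv2.contourArea)
M=R.from_rotvec(o["tool_rot"]).as_matrix()
for z in(.1606,.1506):
    P=np.array([M.T@(wonz(c,o,p[0],z)-o["ee_pos"]) for p in cn if p[0][1]<280])*1000
    print(z,"plain end tool x max",np.sort(P[:,0])[-6:].round(1))
    far=[(P[(P[:,0]>a)&(P[:,0]<a+8),1].min(),P[(P[:,0]>a)&(P[:,0]<a+8),1].max()) for a in(16,24,32)];print("y edges",np.round(far,1).tolist())
s=r.camera("side");hs=cv2.cvtColor(s["img"],cv2.COLOR_RGB2HSV);u,v=proj(s,o["ee_pos"]).astype(int)
m=((hs[...,0]<14)&(hs[...,1]>100)&(hs[...,2]>70)).astype(np.uint8);w=m*0;w[v-20:v+20,u-45:u+40]=1;m*=w
ys,xs=np.nonzero(m)
for k in range(xs.min(),xs.max()+1,4):
    q=ys[xs==k]
    if len(q): print(k,q.min(),q.max(),end=" | ")
t=M@[1,0,0]
print()
for a in(.045,-.061,-.085):
    P=o["ee_pos"]+a*t;P[2]=.1556;print("pred mid, level",a,proj(s,P))
```

```text
0.1606 plain end tool x max [47.2 47.2 47.6 47.6 47.6 47.6]
y edges [[-11.4, 7.8], [-11.6, 7.6], [-11.8, -11.5]]
0.1506 plain end tool x max [45.9 45.9 46.3 46.3 46.3 46.3]
y edges [[7.9, 8.4], [-12.3, -11.9], [-12.6, -12.1]]
354 203 206 | 358 201 207 | 362 201 209 | 366 201 209 | 370 203 209 | 374 203 209 | 378 203 209 | 394 204 210 | 398 204 210 | 402 203 210 | 406 203 211 | 410 204 211 | 
pred mid, level 0.045 [409.72242188 206.53900072]
pred mid, level -0.061 [350.91581257 202.93659607]
pred mid, level -0.085 [337.80963725 202.13373144]
```

Run:
```python
from h import *
s=r.camera("side");f=lambda u,v:(180+u/4-.4,190+v/4-.4)
x=np.array([np.cos(np.radians(-31.5)),np.sin(np.radians(-31.5))])
A=onz(s,f(325,355),.034)[:2];Rr=onz(s,f(424,452),.034)[:2];K=onz(s,f(310,57),.1805)[:2]
print("anvil",A,"rest",Rr,Rr+.095*x,"knob top",K,"dist",np.linalg.norm(A-Rr),"yaw",np.degrees(np.arctan2(*(A-Rr)[::-1])))
# base corners in side: open-end left (362,565), open right (533,495)
B=[onz(s,f(*p),.014)[:2] for p in((360,555),(533,490),(175,358))];print(B,sum(B[:2])/2+.117*x,np.degrees(np.arctan2(*(B[2]-B[0])[::-1])))
```

```text
anvil [0.5393612  0.42085281] rest [0.45939344 0.47197832] [0.54039426 0.42234096] knob top [0.54038248 0.42140028] dist 0.09491396271978449 yaw -32.59186311516608
[array([0.46014319, 0.52498419]), array([0.41894228, 0.44969658]), array([0.61912987, 0.42586648])] [0.53930163 0.42620806] -31.94081960601416
```

Side and top agree to about 5 mm. Weighted toward the top camera, which matched the wrist camera on the bar, I take gauge axis (0.5437,0.4205), yaw −31.6°. Next is the standoff, 60 mm out on the open side.

```bash
python3 -c "
from h import *
go(.4322,.4903,.156,148.4)"
```

```text
t 3.73 row [-0.0017, -0.0019, 0.8687] [-0.133, 0.1873, -0.0033]
```

Emit:
send_rows(
  targets=[
    [0,0,0.869,-0.133,0.187,0,0.01],
    [0,0,0.869,-0.133,0.187,0,0.01],
    [0,0,0.869,-0.133,0.187,0,0.01],
    [0,0,0.869,-0.133,0.187,0,0.01],
    [0,0,0.869,-0.133,0.187,0,0.01],
    [0,0,0.869,-0.133,0.187,0,0.01],
    [0,0,0.869,-0.133,0.187,0,0.01],
    [0,0,0.869,-0.133,0.187,0.06,0.01],
    [0,0,0.869,-0.133,0.187,0.1,0.01],
    [0,0,0.869,-0.133,0.187,0.112,0.01],
    [0,0,0.869,-0.133,0.187,0.112,0.01],
  ],
)

```text
t: 5.1
ee_pos: [0.4332, 0.4903, 0.0424]
tool_rot: [-0.855, -3.023, 0.001]
contact_force: [0.9, 0.9, -1.8]
width: 0.0176
finger_force: 59.6
```

Run:
```python
from h import *
go(.4833,.4589,.044,148.4)
s=r.camera("side");cv2.imwrite("pics/a.png",s["img"][...,::-1]);a=s["img"][170:350,180:420]
cv2.imwrite("pics/s3.png",cv2.resize(a,None,fx=3.3,fy=3.3,interpolation=2)[...,::-1])
o=r.get_obs();print(o["ee_pos"],o["contact_force"],o["width"])
```

```text
t 5.1 row [-0.0005, -0.0001, 0.0001] [-0.0592, -0.0005, -0.0016]
[0.43382793 0.49112646 0.04352076] [ 0.49201666 -0.45745618 -1.9922331 ] 0.01726026731561601
```

View pics/s3.png

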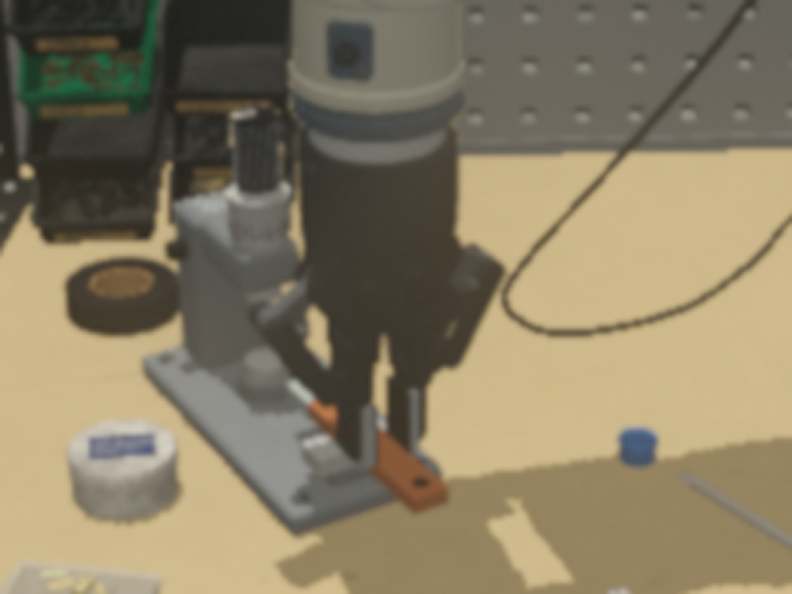

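The bar points at the anvil, tin end at about (299,393) in the crop and anvil at (265,370). It is above the rest and clear of the tin. Sliding in.

Emit:
send_rows(
  targets=[
    [0,0,0,-0.02,0,0,0.01],
    [0,0,0,-0.04,0,0,0.01],
    [0,0,0,-0.053,0,0,0.01],
    [0,0,0,-0.059,0,0,0.01],
    [0,0,0,-0.059,0,0,0.01],
    [0,0,0,-0.059,0,0,0.01],
  ],
)

```text
t: 5.9
ee_pos: [0.4829, 0.4597, 0.0422]
tool_rot: [-0.855, -3.023, 0.001]
contact_force: [-0.4, -0.2, -2.1]
width: 0.0172
finger_force: 59.6
```

Run:
```python
from h import *
go(.4833,.4589,.0405,148.4)
s=r.camera("side");t=r.camera("top")
o=r.get_obs();print(o["ee_pos"],o["contact_force"],o["moment"],o["width"])
a=cv2.resize(s["img"][220:320,215:335],(440,367),interpolation=2)
b=cv2.resize(t["img"][150:260,255:355],(360,396),interpolation=2)[:367]
cv2.imwrite("pics/m4.png",np.hstack([a,b])[...,::-1])
```

```text
t 5.9 row [-0.0004, -0.0002, 0.0] [-0.0008, -0.0005, 0.0017]
[0.4827772  0.45989105 0.04219935] [-0.08434203  0.05516379 -2.19009198] [ 0.01871653  0.0481463  -0.04387674] 0.017219911690045372
```

View pics/m4.png

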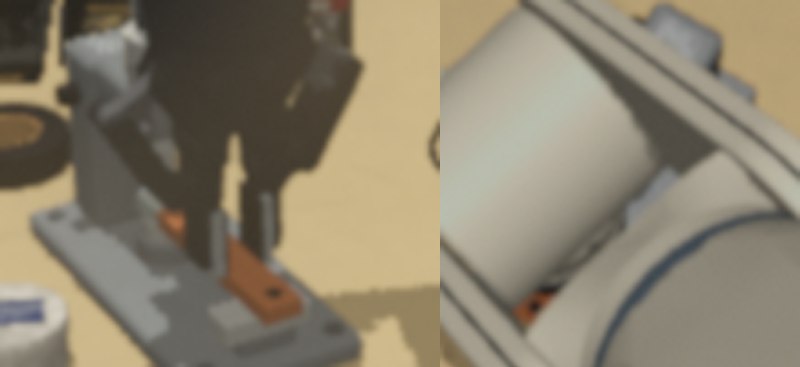

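Run:
```python
from h import *
s=r.camera("side")
H=onz(s,(215+272/3.667-.4,220+293/3.667-.4),.046)[:2]
for a in(-31.0,-31.6,-32.3):
    x=np.array([np.cos(np.radians(a)),np.sin(np.radians(a))]);y=np.array([-x[1],x[0]])
    for G in((.540,.4215),(.4594+.095*x[0],.4720+.095*x[1])):
        d=H-np.array(G);print(a,d@x,d@y)
hs=cv2.cvtColor(s["img"],cv2.COLOR_RGB2HSV)
m=((hs[...,0]<14)&(hs[...,1]>110)&(hs[...,2]>70)).astype(np.uint8);w=m*0;w[270:312,255:302]=1
for v in range(272,311,3):
    q=np.nonzero((m*w)[v])[0]; print(v,q.min() if len(q) else 0,q.max() if len(q) else 0,end=" | ")
print()
o=r.get_obs();X=np.array([np.cos(np.radians(148.4)),np.sin(np.radians(148.4)),0])
for P in (.0475,.037):
    print(proj(s,[*(o["ee_pos"]+P*X)[:2],.046]))
```

```text
-31.0 -0.10615475741055852 0.0017328214471831918
-31.0 -0.1060576501910105 -4.205840052309352e-05
-31.6 -0.1061670826099627 0.0006210967329679807
-31.6 -0.10605660346654402 -0.00015784942006752376
-32.3 -0.10616674726384413 -0.0006759929566137546
-32.3 -0.10605384986197629 -0.00029291617349746525
272 0 0 | 275 0 0 | 278 259 264 | 281 259 265 | 284 262 264 | 287 277 282 | 290 277 285 | 293 278 287 | 296 276 291 | 299 279 294 | 302 282 296 | 305 285 295 | 308 0 0 | 
[290.67984596 302.64733425]
[287.5693658  299.76236736]
```

The hole in the bar's plain end measures 0 mm lateral and −106 mm along x, against an expected −107. The alignment is good, so I lower and release.

Emit:
send_rows(
  targets=[
    [0,0,0,0,0,0.0015,0.01],
    [0,0,0,0,0,0.0025,0.01],
    [0,0,0,0,0,0.0025,0.01],
  ],
)

```text
t: 6.42
ee_pos: [0.4831, 0.4599, 0.0401]
tool_rot: [-0.856, -3.023, -0.0]
contact_force: [-3.0, -0.2, 1.5]
width: 0.0172
finger_force: 60.0
```

Emit:
send_rows(
  targets=[
    [0,0,0,0,0,0,0.04],
    [0,0,0,0,0,0,0.04],
    [0,0,0,0,0,0,0.04],
    [0,0,0,0.0,0,-0.03,0.04],
    [0,0,0,0.02,0,-0.08,0.04],
    [0,0,0,0.02,0,-0.14,0.05],
    [0,0,0,0.02,0,-0.19,0.05],
    [0,0,0,0.02,0,-0.19,0.05],
  ],
)

```text
t: 7.42
ee_pos: [0.4683, 0.4721, 0.2353]
tool_rot: [0.854, 3.018, 0.013]
contact_force: [0.6, 0.6, -0.4]
width: 0.0499
finger_force: 0.0
```

Run:
```python
from h import *
o=r.get_obs();s=r.camera("side");t=r.camera("top");c=r.camera("wrist");print(o["t"],o["ee_pos"],o["q"],o["contact_force"],o["moment"])
a=cv2.resize(s["img"][195:315,215:335],(400,400),interpolation=2)
b=cv2.resize(c["img"],(400,300));b=np.vstack([b,np.zeros((100,400,3),np.uint8)])
cv2.imwrite("pics/m5.png",np.hstack([a,b])[...,::-1])
```

```text
7.425 [0.46831088 0.47213232 0.23529404] [ 7.71585471e-01  4.73444983e-01  1.53888998e+00 -4.80798132e-05
  1.11973226e+00 -2.47450219e-01] [ 0.63063092  0.63094687 -0.35445714] [0.04488864 0.00224654 0.00344386]
```

View pics/m5.png

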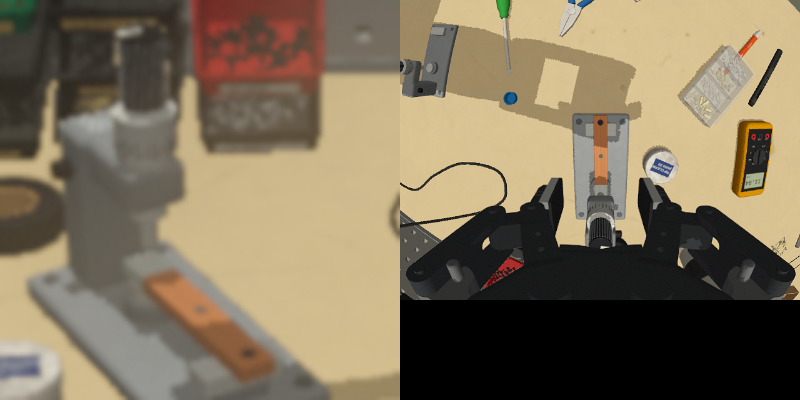

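The bar lies on the rest and anvil, centred under the spindle. In the wrist view the base corners are near px (280,181), (366,181), (278,349) and (363,349), with the knob at about (320,368). I'm refining the axis from these.

Run:
```python
from h import *
o=r.get_obs();c=r.camera("wrist");im=c["img"];hs=cv2.cvtColor(im,cv2.COLOR_RGB2HSV);cv2.imwrite("pics/w6.png",im[...,::-1])
m=((hs[...,1]<45)&(hs[...,2]>60)|((hs[...,0]<13)&(hs[...,1]>110))).astype(np.uint8)
E=lambda v:np.nonzero(m[v,255:390])[0]+255
L=[];Rr=[]
for v in range(200,330,10):
    q=E(v);L.append(wonz(c,o,(q.min(),v),.014)[:2]);Rr.append(wonz(c,o,(q.max()+1,v),.014)[:2])
L=np.array(L);Rr=np.array(Rr)
for n,Q in(("L",L),("R",Rr)):
    d=np.linalg.svd(Q-Q.mean(0))[2][0];print(n,Q.mean(0),np.degrees(np.arctan2(*(d*np.sign(d[0]))[::-1])),np.abs((Q-Q.mean(0))@[-d[1],d[0]]).max())
u=320;col=m[:,295];v0=np.nonzero(col[150:250])[0][0]+150
print("open edge row",v0,wonz(c,o,(295,v0),.014))
b=((hs[...,0]<13)&(hs[...,1]>110)&(hs[...,2]>70)).astype(np.uint8);b[:160]=0;b[320:]=0;b[:,:290]=0;b[:,350:]=0
cn=max(cv2.findContours(b,0,2)[0],key=cv2.contourArea);P=np.array([wonz(c,o,p[0],.044)[:2] for p in cn],np.float32)*1000
print("bar",cv2.boundingRect(cn),cv2.minAreaRect(P),cv2.boxPoints(cv2.minAreaRect(P)).tolist())
```

```text
L [0.49090407 0.40300632] -31.75355319303186 0.0005600871825280322
R [0.53729383 0.47849722] -31.731532058681335 0.0005563921114418848
open edge row 182 [0.43136182 0.46054243 0.014     ]
bar (311, 185, 22, 54) ((465.06585693359375, 469.8854675292969), (19.069236755371094, 48.884986877441406), 58.79922103881836) [[439.219482421875, 474.3921203613281], [481.03363037109375, 449.0677795410156], [490.9122314453125, 465.3788146972656], [449.09808349609375, 490.7031555175781]]
```

```bash
python3 -c "
from h import *
go(.5448,.4215,.235,264)"
```

```text
t 7.62 row [-0.001, -0.003, -2.018] [-0.0925, 0.0007, -0.0068]
```

Emit:
send_rows(
  targets=[
    [0,0,-0.18,0,0,-0.006,0.055],
    [0,0,-0.36,-0.02,0,-0.006,0.055],
    [0,0,-0.54,-0.05,0.001,-0.006,0.055],
    [0,0,-0.72,-0.08,0.001,-0.006,0.055],
    [0,0,-0.9,-0.0925,0.001,-0.006,0.055],
    [0,0,-1.08,-0.0925,0.001,-0.006,0.055],
    [0,0,-1.26,-0.0925,0.001,-0.006,0.055],
    [0,0,-1.44,-0.0925,0.001,-0.006,0.055],
    [0,0,-1.62,-0.0925,0.001,-0.006,0.055],
    [0,0,-1.8,-0.0925,0.001,-0.006,0.055],
    [0,0,-2.018,-0.0925,0.001,-0.006,0.055],
    [0,0,-2.018,-0.0925,0.001,-0.006,0.055],
  ],
)

```text
t: 9.12
ee_pos: [0.545, 0.4219, 0.2338]
tool_rot: [2.1, -2.332, -0.0]
contact_force: [0.4, -0.4, -0.2]
width: 0.0553
finger_force: 0.0
```

Run:
```python
from h import *
r.camera("wrist");go(.5448,.4215,.148,264);o=r.get_obs();print(o["ee_pos"],o["q"],o["moment"],o["contact_force"])
```

```text
t 9.18 row [0.002, -0.0018, -0.0005] [0.0004, 0.0, 0.0861]
[0.54506159 0.42204738 0.23412304] [ 6.41612186e-01  5.16211762e-01  1.47097943e+00  1.05950560e-05
  1.15707328e+00 -2.39471551e+00] [-0.01032544 -0.06283165 -0.04043065] [ 0.05860885  0.12816718 -0.39559839]
```

Emit:
send_rows(
  targets=[
    [0,0,0,0,0,0.03,0.05],
    [0,0,0,0,0,0.06,0.05],
    [0,0,0,0,0,0.08,0.05],
    [0,0,0,0,0,0.086,0.05],
    [0,0,0,0,0,0.086,0.05],
  ],
)

```text
t: 9.8
ee_pos: [0.5457, 0.4226, 0.1498]
tool_rot: [2.101, -2.335, 0.0]
contact_force: [0.1, -1.0, 0.8]
width: 0.0502
finger_force: 0.0
```

Emit:
send_rows(
  targets=[
    [0,0,0,0,0,0,0.01],
    [0,0,0,0,0,0,0.01],
    [0,0,0,0,0,0,0.01],
    [0,0,0,0,0,0,0.01],
  ],
)

```text
t: 10.3
ee_pos: [0.5441, 0.4232, 0.1517]
tool_rot: [2.101, -2.334, -0.003]
contact_force: [-9.1, 0.8, 9.3]
width: 0.0234
finger_force: 58.7
```

```bash
cat > st.py <<'E'
from h import *
o=r.get_obs();M=R.from_rotvec(o["tool_rot"]).as_matrix()
print("t",o["t"],"pos",o["ee_pos"].round(4),"yaw",np.degrees(np.arctan2(M[1,0],M[0,0])).round(1),"q6",o["q"][5].round(3),"F",o["contact_force"].round(1),"Mom",o["moment"].round(3),"w",round(float(o["width"]),4),"eff6",o["effort"][5].round(3))
E
python3 st.py
```

```text
t 10.3 pos [0.5441 0.4232 0.1517] yaw -96.0 q6 -2.395 F [-9.1  0.8  9.3] Mom [ 0.02   1.544 -0.089] w 0.0234 eff6 -0.056
```

Gripped. The finger push says the axis is about 2 mm along tool y, so I recentre and start turning clockwise.

Emit:
send_rows(
  targets=[
    [0,0,0,0,0.002,-0.0015,0.01],
    [0,0,0.15,0,0.002,-0.0015,0.01],
    [0,0,0.3,0,0.002,-0.0015,0.01],
    [0,0,0.45,0,0.002,-0.0015,0.01],
    [0,0,0.6,0,0.002,-0.0015,0.01],
  ],
)

```text
t: 10.92
ee_pos: [0.544, 0.4229, 0.1518]
tool_rot: [-1.311, 2.854, -0.0]
contact_force: [-0.0, 1.5, -1.7]
width: 0.0231
finger_force: 60.1
```

```bash
python3 st.py
```

```text
t 10.925 pos [0.544  0.4229 0.1518] yaw -130.6 q6 -1.788 F [-0.   1.5 -1.7] Mom [-0.038 -0.076  0.087] w 0.0231 eff6 -1.503
```

Moment +0.087 N·m, which is the free-turning value. I continue in 0.6 rad steps until it rises to 0.17.

Emit:
send_rows(
  targets=[
    [0,0,0.15,0,0,0,0.01],
    [0,0,0.3,0,0,0,0.01],
    [0,0,0.45,0,0,0,0.01],
    [0,0,0.6,0,0,0,0.01],
  ],
)

```text
t: 11.42
ee_pos: [0.5441, 0.4225, 0.1519]
tool_rot: [-0.409, 3.114, -0.001]
contact_force: [-0.8, -0.8, -1.0]
width: 0.0235
finger_force: 60.2
```

```bash
python3 st.py
```

```text
t 11.425 pos [0.5441 0.4225 0.1519] yaw -165.0 q6 -1.188 F [-0.8 -0.8 -1. ] Mom [-0.35  -0.124  0.058] w 0.0235 eff6 -1.502
```

Emit:
send_rows(
  targets=[
    [0,0,0.15,0,0,0,0.01],
    [0,0,0.3,0,0,0,0.01],
    [0,0,0.45,0,0,0,0.01],
    [0,0,0.6,0,0,0,0.01],
  ],
)

```text
t: 11.92
ee_pos: [0.5438, 0.4221, 0.1518]
tool_rot: [0.529, 3.096, -0.001]
contact_force: [0.2, -3.4, 0.0]
width: 0.023
finger_force: 60.3
```

```bash
python3 st.py
```

```text
t 11.925 pos [0.5438 0.4221 0.1518] yaw 160.6 q6 -0.588 F [ 0.2 -3.4  0. ] Mom [-0.584  0.075  0.064] w 0.023 eff6 -1.502
```

Emit:
send_rows(
  targets=[
    [0,0,0.15,0,0,0,0.01],
    [0,0,0.3,0,0,0,0.01],
    [0,0,0.45,0,0,0,0.01],
  ],
)

```text
t: 12.3
ee_pos: [0.5436, 0.4219, 0.1518]
tool_rot: [1.207, 2.9, -0.002]
contact_force: [-1.2, -3.9, 1.9]
width: 0.0233
finger_force: 60.4
```

```bash
python3 st.py
python3 - <<'E'
from h import *
s=r.camera("side");a=s["img"][195:315,215:335];cv2.imwrite("pics/s7.png",a[...,::-1])
E
```

```text
t 12.3 pos [0.5436 0.4219 0.1518] yaw 134.8 q6 -0.138 F [-1.2 -3.9  1.9] Mom [-0.614  0.365  0.118] w 0.0233 eff6 -1.501
```

Emit:
send_rows(
  targets=[
    [0,0,0.15,-0.0004,-0.0008,0,0.01],
    [0,0,0.3,-0.0004,-0.0008,0,0.01],
  ],
)

```text
t: 12.6
ee_pos: [0.5434, 0.4217, 0.1518]
tool_rot: [1.624, 2.689, 0.0]
contact_force: [-0.8, -1.0, 1.4]
width: 0.0231
finger_force: 60.3
```

```bash
python3 st.py
```

```text
t 12.6 pos [0.5434 0.4217 0.1518] yaw 117.8 q6 0.158 F [-0.8 -1.   1.4] Mom [-0.24   0.337  0.075] w 0.0231 eff6 -1.518
```

Emit:
send_rows(
  targets=[
    [0,0,0.15,0,0,0,0.01],
    [0,0,0.3,0,0,0,0.01],
    [0,0,0.45,0,0,0,0.01],
  ],
)

```text
t: 12.98
ee_pos: [0.5431, 0.4218, 0.1518]
tool_rot: [-2.182, -2.259, 0.0]
contact_force: [-3.2, -0.9, 1.2]
width: 0.0234
finger_force: 60.4
```

```bash
python3 st.py
```

```text
t 12.975 pos [0.5431 0.4218 0.1518] yaw 92.0 q6 0.608 F [-3.2 -0.9  1.2] Mom [-0.18   0.609  0.183] w 0.0234 eff6 -1.416
```

The joint-6 effort jumped by 0.086 N·m and the moment reads 0.18, so the ratchet is slipping, somewhere between 0 and 0.45 rad so far. A further 0.3 rad will confirm it.

Emit:
send_rows(
  targets=[
    [0,0,0.15,-0.0001,0.0006,0,0.01],
    [0,0,0.3,-0.0001,0.0006,0,0.01],
  ],
)

```text
t: 13.22
ee_pos: [0.543, 0.4219, 0.1518]
tool_rot: [-2.495, -1.907, 0.002]
contact_force: [-4.2, 0.7, 1.1]
width: 0.0233
finger_force: 60.5
```

```bash
python3 st.py
```

```text
t 13.225 pos [0.543  0.4219 0.1518] yaw 74.8 q6 0.908 F [-4.2  0.7  1.1] Mom [0.015 1.036 0.172] w 0.0233 eff6 -1.42
```

Confirmed at 0.172. Another 0.75 rad.

Emit:
send_rows(
  targets=[
    [0,0,0.15,0,-0.001,0,0.01],
    [0,0,0.3,0,-0.001,0,0.01],
    [0,0,0.45,0,-0.001,0,0.01],
    [0,0,0.6,0,-0.001,0,0.01],
    [0,0,0.75,0,-0.001,0,0.01],
    [0,0,0.75,0,-0.001,0,0.01],
  ],
)

```text
t: 13.98
ee_pos: [0.5427, 0.4224, 0.1518]
tool_rot: [-3.018, -0.869, 0.0]
contact_force: [-3.5, -0.1, 1.8]
width: 0.0231
finger_force: 60.4
```

```bash
python3 st.py
```

```text
t 13.975 pos [0.5427 0.4224 0.1518] yaw 32.1 q6 1.653 F [-3.5 -0.1  1.8] Mom [ 0.257  0.73  -0.06 ] w 0.0231 eff6 0.801
```

Emit:
send_rows(
  targets=[
    [0,0,0,0,0,0,0.05],
    [0,0,0,0,0,0,0.05],
    [0,0,0,0,0,0,0.05],
    [0,0,0,0,0,-0.04,0.05],
    [0,0,0,0,0,-0.09,0.05],
    [0,0,0,-0.06,0,-0.11,0.05],
    [0,0,0,-0.12,0,-0.11,0.05],
    [0,0,0,-0.16,0,-0.11,0.05],
    [0,0,0,-0.16,0,-0.11,0.05],
  ],
)

```text
t: 15.1
ee_pos: [0.4052, 0.3359, 0.2617]
tool_rot: [3.019, 0.866, -0.001]
contact_force: [0.2, 0.1, -0.6]
width: 0.0501
finger_force: 0.0
```

```bash
python3 st.py
python3 - <<'E'
from h import *
o=r.get_obs();s=r.camera("side");c=r.camera("wrist")
u,v=wproj(c,o,[.5435,.4215,.14]).astype(int);print(u,v)
a=cv2.resize(s["img"][195:315,215:335],(400,400),interpolation=2)
v=min(max(v,60),420);u=min(max(u,60),580)
b=cv2.resize(c["img"][v-60:v+60,u-60:u+60],(400,400),interpolation=2)
cv2.imwrite("pics/m8.png",np.hstack([a,b])[...,::-1])
E
```

```text
t 15.1 pos [0.4052 0.3359 0.2617] yaw 32.0 q6 1.682 F [ 0.2  0.1 -0.6] Mom [ 0.016  0.03  -0.017] w 0.0501 eff6 0.041
319 11
```

View pics/m8.png

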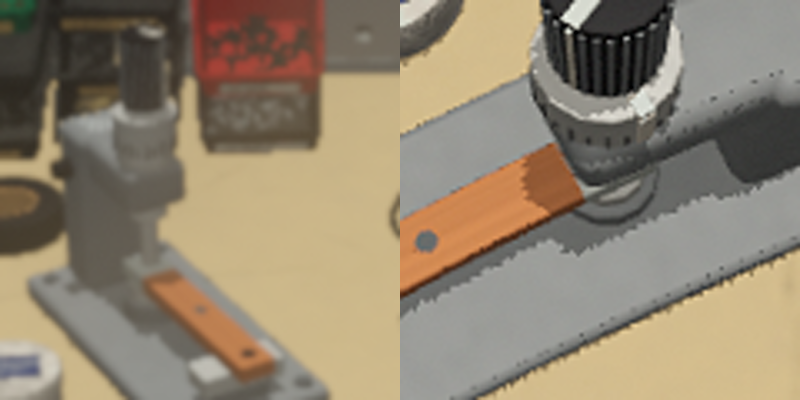

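The spindle is down on the bar. The knob line (570,30) leads the thimble line (645,103) clockwise by about 70°, so the ratchet has slipped roughly 1.2 rad. The bar is flat and nothing touches the fingers, so I'm handing in.

```bash
python3 -c "
from station import r
print(r.hand_in())"
```

```text
the job is handed in; nothing more can be done
None
```

The job is handed in, with no verdict returned: the busbar lies let go on anvil and rest with its tinned end under the spindle (about 1 mm off axis by camera), clamped after the ratchet slipped roughly 1.2 rad, and the tin, tape and cap were left alone.

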